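# Set the knock-down targets for the next round

## Robot

A 7-joint arm with a two-finger parallel gripper is mounted at the origin on the work surface. World frame = base frame: x ahead of the robot, y to its left, z up, the work surface at z = 0. Lengths are in m, angles in rad, forces in N, time in s.
With the tool pointing down it reaches from about 0.425 to 0.875 m from the base axis. Payload 4.7 kg.
Tool frame: the origin (TCP) lies between the finger pads; the fingertips stand 14 mm ahead of it and the grasp point (between the pads) lies 5 mm behind it; z points along the fingers, y is the line along which they close (so a half turn about z gives the same grasp; the last joint's range is limited). The gripper opens to 87 mm and grips with 3 to 60 N. Pads are 19 mm wide; open, the fingers measure 117 mm over their backs; the gripper's body (75 mm by 190 mm) begins 51 mm behind the grasp point.
Start: joints at [1.27, 0.321, -0.07, 1.45, 0.023, 1.371, -0.057], TCP at [0.201, -0.618, 0.237] pointing down, gripper open.
Joint ranges: [-2.86, 2.86], [-0.3, 2.09], [-1.38, 1.24], [0.06, 2.45], [-1.56, 4.7], [0.09, 2.05], [-2.69, 2.69]. Speed limits (rad/s): [2.57, 2.57, 3.14, 3.14, 3.14, 3.14, 3.14].

## Interface

Orientations are given as a rotation vector (axis times angle).
In Python, from bench import ctrl gives the robot as it stands.
- The arm moves only by the tool step_arm, never from a script. Its argument "commands" is a list of rows, each an object with "travel": the shift along the tool's x, y, z in m, a list of three; "turn": the turn, a rotation vector about the tool's x, y, z in degrees, a list of three. A call has 1 to 5 rows; each row is the pose to reach, as a shift and turn from the pose commanded when the call began, along the tool's axes at that moment; what a row does not reach only later rows make up. A row lasts 1/10 s, in which the tool goes at most 50 mm and 8.59 degrees, less where a joint would pass 70% of its speed; a pose out of reach is approached as far as the arm can. A call with a gripper value outside its range is refused whole. "gripper" is the opening, from 0 (shut) to 1 (fully open), set as the call begins (left out, the last holds). The fingers move at their own pace and stop on an object; "force" is the grip in N (left out, the last holds). Time passes only in rows, so rows that repeat a pose let the fingers close. It gives the time, the measured TCP pose, the force, the opening and the grip force at its end, in the units of the state.
- ctrl.get_state(): the state, without advancing time (a new reading comes with each control period).
- ctrl.get_image(name): name is "side" or "top"; returns the picture (400x640x3 uint8, red, green, blue); there is no depth.
- ctrl.camera_model(name): a dict with "fx", "fy", "cx", "cy" (pixels), "R" (3x3) and "t" (3): a world point X has camera coordinates R X + t. Camera axes: x right, y down, z forward; pixel columns grow to the right and rows downward; lengths in m; the calibration is good to about 2 mm. A picture is of the moment at which its call begins. camera_model takes no time and is no camera call.
- ctrl.close_job(): hands the job in; it is judged then, once.
The state is a dict: "time": time; "joint_positions": joint angles; "qd": joint speeds; "joint_torque": joint torques, N m; "position": TCP position; "tool_rot": TCP orientation; "ft_force": force on the tool from outside, world axes, zero at the start; "torque": the same for the moment, N m; "grip_width": opening from 0.0 (shut) to 1.0 (fully open); "grip_force": force on a finger pad.
Only numpy, scipy, OpenCV 4.12 (cv2) and the standard library are available. Lean on these libraries where they do the work, as an engineer would, in place of code of your own. Each camera call takes 0.05 s, during which the arm holds its last target. There are 200 camera calls.

## Task

Set the three knock-down targets for the next round, only by pushing them gently with the fingertips: push the fallen round disc back up until it stands fully upright against its stop, and push the crown over toward the robot until it is down as far as its hinge goes. The bottle-shaped target stays standing. Do not pinch or lift anything, and leave the stands and everything else on the table where they are.

Things in the scene. Friction and masses are not known exactly. Their poses are not given: they have to be found in the camera images.
- disc_stand: loose stand of the disc target (about 0.9 kg): wooden base 125 x 100 x 16 mm (x from -75 to +50 mm) with two steel cheeks up to 43 mm high, 68 mm apart. Origin on the underside, straight below the hinge. The hinge pin runs along the stand's y axis, 30 mm above the origin. +x is the players' side (away from the robot, yaw within 0.4 rad)
- crown_stand: loose stand of the crown target (about 0.9 kg): wooden base 125 x 100 x 16 mm (x from -75 to +50 mm) with two steel cheeks up to 43 mm high, 68 mm apart. Origin on the underside, straight below the hinge. The hinge pin runs along the stand's y axis, 30 mm above the origin. +x is the players' side (away from the robot, yaw within 0.4 rad)
- bottle_stand: loose stand of the bottle target (about 0.9 kg): wooden base 125 x 100 x 16 mm (x from -75 to +50 mm) with two steel cheeks up to 43 mm high, 68 mm apart. Origin on the underside, straight below the hinge. The hinge pin runs along the stand's y axis, 30 mm above the origin. +x is the players' side (away from the robot, yaw within 0.4 rad)
- disc (a joint): hinge of the disc target: 0 = standing upright against its stop, grows as the target swings down toward the stand's -x (the robot's side), 1.1 rad = fully down on its stop (it then slopes, its top still well above the table). The hinge is stiff (about 0.09 N m): the target stays wherever it is left and must be pushed the whole way
- crown (a joint): hinge of the crown target: 0 = standing upright against its stop, grows as the target swings down toward the stand's -x (the robot's side), 1.1 rad = fully down on its stop (it then slopes, its top still well above the table). The hinge is stiff (about 0.09 N m): the target stays wherever it is left and must be pushed the whole way
- bottle (a joint): hinge of the bottle target: 0 = standing upright against its stop, grows as the target swings down toward the stand's -x (the robot's side), 1.1 rad = fully down on its stop (it then slopes, its top still well above the table). The hinge is stiff (about 0.09 N m): the target stays wherever it is left and must be pushed the whole way
- disc_top (a point): highest rim point of the disc target (when upright), mid-thickness: a plywood disc 104 mm across, 10 mm thick, top 125 mm from the hinge; z runs up the target from the hinge, x is its front normal
- crown_top (a point): tip of the middle point of the crown target, mid-thickness: a plywood crown with three points, 86 mm wide, 10 mm thick, solid across its middle up to 100 mm from the hinge, tip 110 mm from the hinge; axes as for the disc
- bottle_top (a point): top of the bottle-shaped target, mid-thickness: plywood bottle outline 60 mm wide with a 24 to 30 mm wide neck, 10 mm thick, top 140 mm from the hinge
- chalk_a: cue chalk cube, 24 x 24 x 22 mm, loose bystander; origin at its underside
- chalk_b: second cue chalk cube, 24 x 24 x 22 mm, loose bystander; origin at its underside
- toss_ring: wooden toss ring lying flat, 90 mm across, 14 mm high, loose bystander; origin at the underside's centre
- can: drinks can, 62 mm across, 115 mm high, loose bystander; origin at its underside
- mug: white mug, 76 mm across, 90 mm high, loose bystander; origin at its underside
- rack: triangular wooden ball rack lying flat, sides 250 mm, 40 mm high, loose bystander; origin at its centre, underside
- dice_box: small closed wooden box 70 x 50 x 30 mm, loose bystander; origin at its underside
There are look-alikes about, which are no part of the job. Leave any turquoise look-alike of the crown_stand alone. Leave any yellow look-alike of the disc_stand alone.

How it is judged:
At the end, for the whole second after the job is handed in: The disc is upright (hinge within 0.10 rad of its stop), the crown is down (hinge past 1.0 of 1.1 rad), the bottle target still stands (within 0.12 rad), the targets are still, and all three stands are flat, at rest and within 25 mm of where they began (value of joint disc below 0.1 rad and value of joint crown above 1 rad and value of joint bottle below 0.12 rad and distance of each of disc_stand, crown_stand, bottle_stand from where it was at the start of the episode below 0.025 m and angle between each of disc_stand, crown_stand, bottle_stand's own z axis and vertical below 0.05 rad and linear speed of each of disc_stand, crown_stand, bottle_stand below 0.01 m/s and velocity of joint disc between -0.03 and 0.03 rad/s and velocity of joint crown between -0.03 and 0.03 rad/s); the robot touches nothing.
It fails at once if a target stand is lifted or tipped (height (world z) of any of disc_stand, crown_stand, bottle_stand above 0.015 m or angle between any of disc_stand, crown_stand, bottle_stand's own z axis and vertical above 0.2 rad).
It fails at once if a target stand is shoved more than 25 mm from its place (distance of any of disc_stand, crown_stand, bottle_stand from where it was at the start of the episode above 0.025 m).
It fails at once if the standing bottle target is knocked back (value of joint bottle above 0.15 rad).
It fails at once if a target is pinched or pressed hard (over 30 N) (contact force between the fingers and disc_stand above 30 N or contact force between the fingers and crown_stand above 30 N or contact force between the fingers and bottle_stand above 30 N).
It fails at once if a bystander is shifted more than 30 mm or lifted (distance of any of chalk_a, chalk_b, toss_ring, can, mug, rack, dice_box from where it was at the start of the episode above 0.03 m).
It also fails if it takes over 51 s, if anything falls off the work surface, if the arm or the gripper's body presses on something with over 40 N, if the wrist force passes 120 N, or if a joint passes its speed limit or range.

## Working session

There is one attempt and no reset: what is moved stays moved. The work goes in short steps, Python scripts to look and compute and a tool call to move; the robot and the scene stay as the last step left them, time stands still between calls to the robot, and variables do not carry over. Pictures are saved under pics/ and viewed, at most 10 in all, crops included, and the job is handed in when it is done.

Besides the shell and the picture viewer there is one more tool, called after ">>>" as name(argument=value, ...) on one line, values as JSON. step_arm: Moves the arm, as the interface text tells. Its arguments: {"type":"object","properties":{"commands":{"type":"array"},"gripper":{"type":"number"},"force":{"type":"number"}},"required":["commands"]}

```bash
mkdir -p pics; ls
python3 - <<'E'
from bench import ctrl
import cv2,numpy as np
for n in("side","top"):
    im=ctrl.get_image(n); cv2.imwrite(f"pics/{n}0.png",im[:,:,::-1])
    m=ctrl.camera_model(n); print(n,m)
print(ctrl.get_state())
E
```

```text
pics
side {'fx': 430.3754886186956, 'fy': 430.3754886186956, 'cx': 317.7664444080457, 'cy': 193.7630902667577, 'R': array([[-0.94905113, -0.31503589, -0.00737235],
       [-0.1957592 ,  0.60773862, -0.76963115],
       [ 0.24694189, -0.7289761 , -0.6384462 ]]), 't': array([0.56119423, 0.1802565 , 1.64085775])}
top {'fx': 453.0342922273825, 'fy': 453.0342922273825, 'cx': 318.9067703959545, 'cy': 199.14948370305004, 'R': array([[ 0.02127325, -0.99958204, -0.01957515],
       [-0.99723932, -0.01982201, -0.07155989],
       [ 0.07114196,  0.02104342, -0.9972442 ]]), 't': array([0.08366116, 0.56781459, 1.57275295])}
{'time': 0.1, 'joint_positions': array([ 1.27011229,  0.32177291, -0.07005908,  1.45157515,  0.02261456,
        1.37082521, -0.05686182]), 'qd': array([-0.00044167, -0.00204432, -0.00108465, -0.00173304, -0.00242884,
        0.00018921, -0.00112203]), 'joint_torque': array([ 1.59946276e-04, -4.92570627e+01, -4.05586381e-01, -3.13399637e+01,
       -6.42112247e-02,  3.95785714e-02,  7.36121274e-05]), 'position': array([ 0.20102955, -0.6176156 ,  0.23554396]), 'tool_rot': array([-3.10102134e+00, -4.92218282e-01,  6.23430432e-04]), 'ft_force': array([-0.34090388,  0.60864613,  0.28303989]), 'torque': array([ 0.02742285, -0.08707776, -0.02679113]), 'grip_force': 0.0, 'grip_width': 0.9986874938305897}
```

View pics/top0.png

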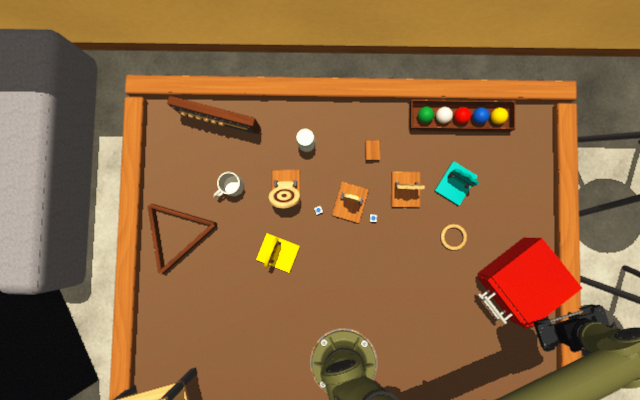

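View pics/side0.png

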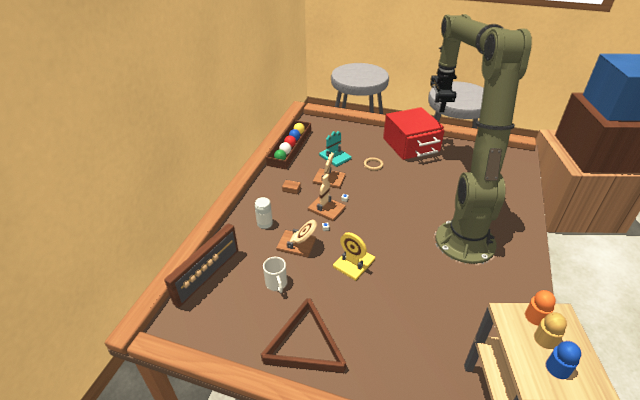

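Top view: wooden stands at (286,190), which is the fallen disc, at (350,202) and at (406,189). The look-alikes are yellow (278,253) and turquoise (457,184). I'll enlarge both views to tell the crown from the bottle.

Run:
```python
import cv2,numpy as np
a=cv2.imread("pics/top0.png")[150:240,250:490]; b=cv2.imread("pics/side0.png")[120:280,250:400]
a=cv2.resize(a,None,fx=3.3,fy=3.3,interpolation=cv2.INTER_CUBIC)[:, :792]
cv2.imwrite("pics/ct.png",a)
cv2.imwrite("pics/cs.png",cv2.resize(b,None,fx=3.7,fy=3.7,interpolation=cv2.INTER_CUBIC))
```

```text
(no output)
```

View pics/ct.png

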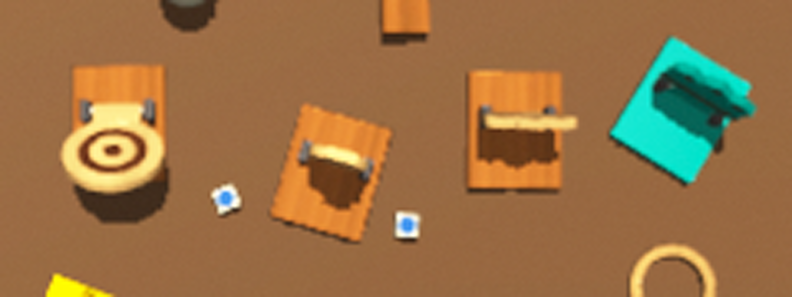

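View pics/cs.png

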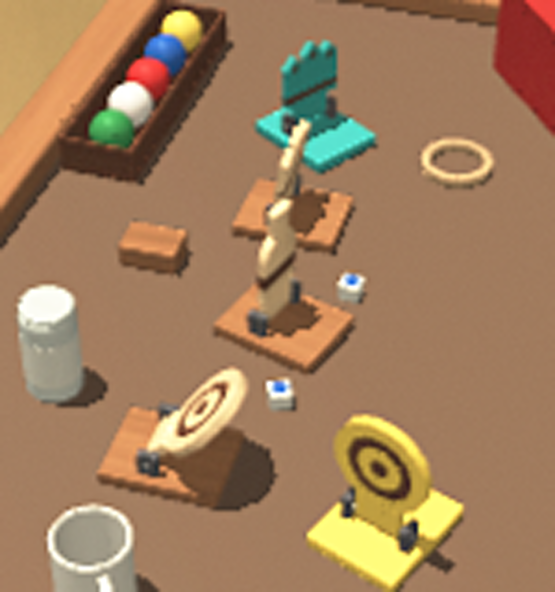

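The crops confirm which is which. The middle stand (350,202) has a narrow outline with a neck, so it is the bottle. The right stand (406,189) is wide with a three-point shadow, so it is the crown, standing. The left stand (286,190) is the fallen disc with rings. Next I measure the stand poses.

```bash
cat > h.py <<'E'
import numpy as np,cv2
from bench import ctrl
def cast(n,uv,z):
    m=ctrl.camera_model(n);R,t=np.array(m["R"]),np.array(m["t"])
    uv=np.atleast_2d(np.asarray(uv,float))
    d=np.c_[(uv[:,0]-m["cx"])/m["fx"],(uv[:,1]-m["cy"])/m["fy"],np.ones(len(uv))]@R
    c=-R.T@t
    return c+d*((z-c[2])/d[:,2])[:,None]
def proj(n,X):
    m=ctrl.camera_model(n);p=np.atleast_2d(X)@np.array(m["R"]).T+np.array(m["t"])
    return np.c_[m["fx"]*p[:,0]/p[:,2]+m["cx"],m["fy"]*p[:,1]/p[:,2]+m["cy"]]
E
python3 - <<'E'
from h import *
np.set_printoptions(precision=4,suppress=True)
im=cv2.imread("pics/top0.png");hsv=cv2.cvtColor(im,cv2.COLOR_BGR2HSV)
for p in [(275,175),(345,190),(400,180),(390,220),(286,210),(285,185),(406,200),(420,187)]: print(p,hsv[p[1],p[0]])
m=cv2.inRange(hsv,(5,150,110),(16,255,255)); m[:150]=0;m[240:]=0;m[:,:250]=0;m[:,440:]=0
m=cv2.inRange(hsv,(4,165,60),(17,255,255))&m
for c in cv2.findContours(m,0,2)[0]:
    if cv2.contourArea(c)<60: continue
    pc=c[:,0,:]+0.0
    w=cast("top",pc,.016)[:,:2]
    r=cv2.minAreaRect((w*1000).astype(np.float32)); print(cv2.boundingRect(c),cv2.contourArea(c),r,cv2.boxPoints(r).tolist())
# dark steel cheeks
g=hsv[:,:,2]
E
```

```text
(275, 175) [ 14 193 232]
(345, 190) [ 15 195 235]
(400, 180) [ 14 195 229]
(390, 220) [ 13 147 151]
(286, 210) [ 12 137  65]
(285, 185) [ 26 103 254]
(406, 200) [ 13 199 132]
(420, 187) [ 23 123 248]
(332, 181, 37, 42) 979.0 ((559.4957885742188, -14.189483642578125), (101.70641326904297, 126.85375213623047), 74.6302719116211) [[484.8588562011719, -46.412872314453125], [607.17578125, -80.03504180908203], [634.1326904296875, 18.033905029296875], [511.8157958984375, 51.65607452392578]]
(391, 171, 30, 37) 579.0 ((608.9395141601562, -208.69808959960938), (127.08712005615234, 101.8997802734375), 0.30797117948532104) [[545.1229858398438, -158.09048461914062], [545.6707153320312, -259.9888000488281], [672.7560424804688, -259.3056945800781], [672.2083129882812, -157.40737915039062]]
(272, 169, 29, 26) 307.0 ((626.6928100585938, 213.5352325439453), (89.3056869506836, 99.5942611694336), 1.3905205726623535) [[580.8446655273438, 262.2341003417969], [583.2615356445312, 162.66917419433594], [672.5409545898438, 164.83636474609375], [670.1240844726562, 264.40130615234375]]
(365, 150, 16, 10) 131.0 ((728.8514404296875, -91.27132415771484), (32.238319396972656, 53.19459915161133), 1.0154467821121216) [[712.263427734375, -64.96385955810547], [713.2061767578125, -118.15010833740234], [745.439453125, -117.57878875732422], [744.4967041015625, -64.39253997802734]]
```

Run:
```python
from h import *
from scipy.spatial.transform import Rotation as Ro
np.set_printoptions(precision=4,suppress=True)
def tri(a,b):
    A=[cast("top",a,z)[0] for z in(0,.2)];B=[cast("side",b,z)[0] for z in(0,.2)]
    d,e=A[1]-A[0],B[1]-B[0]
    s=np.linalg.lstsq(np.c_[d,-e],B[0]-A[0],rcond=None)[0]
    p,q=A[0]+s[0]*d,B[0]+s[1]*e
    return (p+q)/2,np.linalg.norm(p-q)
T=lambda x,y:(250+x/3.3,150+y/3.3); S=lambda x,y:(250+x/3.7,120+y/3.7)
print("bull",tri(T(113,150),S(203,407)))
print("bottle top",tri(T(340,155),S(280,205)))
print("turq mid tip",tri(T(725,85),S(312,48)))
print("disc cheeks z.043",cast("top",[T(86,110),T(150,107)],.043))
print("crown top z.13 ends",cast("top",[T(486,121),T(577,123)],.125))
print("crown cheeks",cast("top",[T(486,113),T(550,110)],.04))
for n,uv in dict(chalka=(319,210),chalkb=(374,218),mug=(229,184),can=(305,142),ring=(454,237)).items(): print(n,cast("top",uv,.02)[0])
th=np.arange(0,1.2,.1)
s=ctrl.get_state();print(s["position"],Ro.from_rotvec(s["tool_rot"]).as_matrix())
```

```text
bull (array([0.571 , 0.2115, 0.0838]), np.float64(0.0015001329215486624))
bottle top (array([ 0.5637, -0.0165,  0.1712]), np.float64(0.0014919715057110567))
turq mid tip (array([ 0.6436, -0.4005,  0.1238]), np.float64(0.0036775323831704384))
disc cheeks z.043 [[0.6167 0.2454 0.043 ]
 [0.6212 0.1778 0.043 ]]
crown top z.13 ends [[ 0.6048 -0.1633  0.125 ]
 [ 0.6045 -0.2535  0.125 ]]
crown cheeks [[ 0.6219 -0.1761  0.04  ]
 [ 0.6264 -0.2432  0.04  ]]
chalka [0.5278 0.0942 0.02  ]
chalkb [ 0.5037 -0.099   0.02  ]
mug [0.6135 0.4151 0.02  ]
can [0.7687 0.1491 0.02  ]
ring [ 0.4434 -0.3775  0.02  ]
[ 0.201  -0.6176  0.2355] [[ 0.9508  0.3097 -0.0007]
 [ 0.3097 -0.9508  0.0017]
 [-0.0001 -0.0018 -1.    ]]
```

The disc's bullseye is 74 mm from its hinge (73 expected), tilted about 0.75 rad. The crown hinge is at about (0.6215, -0.209). First I go to the crown's far side, starting at a safe height.

>>> step_arm(commands=[{"travel": [0,0,-0.045]},{"travel": [0.04,-0.017,-0.065],"turn": [0,0,8]},{"travel": [0.084,-0.035,-0.065],"turn": [0,0,16]},{"travel": [0.128,-0.053,-0.065],"turn": [0,0,18]},{"travel": [0.172,-0.071,-0.065],"turn": [0,0,18]}], gripper=0, force=5)

```text
$.commands[0]: bad value
```

>>> step_arm(commands=[{"travel": [0,0,-0.045],"turn": [0,0,0]},{"travel": [0.04,-0.017,-0.065],"turn": [0,0,8]},{"travel": [0.084,-0.035,-0.065],"turn": [0,0,16]},{"travel": [0.128,-0.053,-0.065],"turn": [0,0,18]},{"travel": [0.172,-0.071,-0.065],"turn": [0,0,18]}], gripper=0, force=5)

```text
time: 0.6
position: [0.3439, -0.4959, 0.3014]
tool_rot: [-3.142, 0.001, 0.0]
ft_force: [1.6, 0.3, 0.3]
grip_width: 0.634
grip_force: 0.0
```

>>> step_arm(commands=[{"travel": [0.035,-0.03,0],"turn": [0,0,0]},{"travel": [0.07,-0.06,0],"turn": [0,0,0]},{"travel": [0.105,-0.09,0],"turn": [0,0,0]},{"travel": [0.14,-0.12,0],"turn": [0,0,0]},{"travel": [0.175,-0.15,0],"turn": [0,0,0]}])

```text
time: 1.1
position: [0.5186, -0.3458, 0.3012]
tool_rot: [-3.141, -0.001, 0.001]
ft_force: [0.4, -0.3, 0.1]
grip_width: 0.176
grip_force: 0.0
```

>>> step_arm(commands=[{"travel": [0.035,-0.03,0],"turn": [0,0,0]},{"travel": [0.07,-0.06,0],"turn": [0,0,0]},{"travel": [0.105,-0.09,0],"turn": [0,0,0]},{"travel": [0.14,-0.12,0],"turn": [0,0,0]},{"travel": [0.162,-0.138,0],"turn": [0,0,0]}])

```text
time: 1.6
position: [0.6817, -0.2047, 0.3004]
tool_rot: [-3.139, -0.008, 0.001]
ft_force: [0.5, 0.4, -0.1]
grip_width: 0.004
grip_force: 0.0
```

>>> step_arm(commands=[{"travel": [0,0.003,0.045],"turn": [0,0,0]},{"travel": [0,0.003,0.09],"turn": [0,0,0]},{"travel": [0,0.003,0.135],"turn": [0,0,0]},{"travel": [0,0.003,0.18],"turn": [0,0,0]},{"travel": [0,0.003,0.18],"turn": [0,0,0]}])

```text
time: 2.1
position: [0.6741, -0.211, 0.1128]
tool_rot: [-3.137, -0.001, 0.023]
ft_force: [-0.8, -0.5, -1.9]
grip_width: 0.005
grip_force: 0.0
```

Run:
```python
from h import *
a=ctrl.get_image("top")[140:240,340:490,::-1];b=ctrl.get_image("side")[110:240,270:420,::-1]
a=cv2.resize(a,(600,400),interpolation=2)[:,:400+0] if 0 else cv2.resize(a,(450,300),interpolation=2);b=cv2.resize(b,(346,300),interpolation=2)
cv2.imwrite("pics/p1.png",np.hstack([a,b]));print(ctrl.get_state()["position"],ctrl.get_state()["ft_force"])
```

```text
[ 0.67930813 -0.21208103  0.12134478] [ 0.04734486 -0.05890711  1.4124793 ]
```

View pics/p1.png

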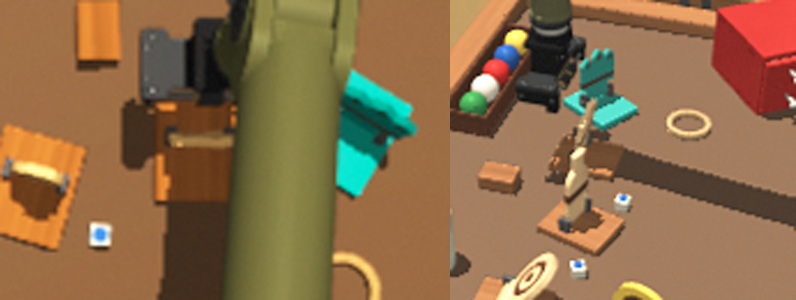

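The crown is in front of the gripper, which stands behind it with the body's long side along y, clear of the turquoise look-alike. Now I push toward the robot.

>>> step_arm(commands=[{"travel": [-0.02,0,0],"turn": [0,0,0]},{"travel": [-0.036,0,0],"turn": [0,0,0]},{"travel": [-0.046,0,0],"turn": [0,0,0]},{"travel": [-0.053,0,0],"turn": [0,0,0]},{"travel": [-0.06,0,0],"turn": [0,0,0]}])

```text
time: 2.7
position: [0.6205, -0.2124, 0.1234]
tool_rot: [3.14, 0.001, 0.005]
ft_force: [2.4, -0.9, -0.1]
grip_width: 0.007
grip_force: 0.6
```

>>> step_arm(commands=[{"travel": [-0.008,0,0.002],"turn": [0,0,0]},{"travel": [-0.015,0,0.004],"turn": [0,0,0]},{"travel": [-0.022,0,0.007],"turn": [0,0,0]},{"travel": [-0.029,0,0.01],"turn": [0,0,0]},{"travel": [-0.029,0,0.01],"turn": [0,0,0]}])

```text
time: 3.2
position: [0.589, -0.2122, 0.1105]
tool_rot: [-3.141, -0.0, 0.004]
ft_force: [-0.3, -0.6, 0.2]
grip_width: 0.006
grip_force: 0.0
```

>>> step_arm(commands=[{"travel": [-0.006,0,0.004],"turn": [0,0,0]},{"travel": [-0.012,0,0.009],"turn": [0,0,0]},{"travel": [-0.018,0,0.015],"turn": [0,0,0]},{"travel": [-0.023,0,0.02],"turn": [0,0,0]},{"travel": [-0.023,0,0.02],"turn": [0,0,0]}])

```text
time: 3.7
position: [0.5659, -0.2121, 0.0903]
tool_rot: [-3.141, -0.0, 0.004]
ft_force: [0.1, -0.3, 0.3]
grip_width: 0.002
grip_force: 0.0
```

Run:
```python
from h import *
a=ctrl.get_image("top")[140:240,340:490,::-1];b=ctrl.get_image("side")[110:240,270:420,::-1]
a=cv2.resize(a,(450,300),interpolation=2);b=cv2.resize(b,(346,300),interpolation=2)
cv2.imwrite("pics/p2.png",np.hstack([a,b]));print(ctrl.get_state()["position"],ctrl.get_state()["ft_force"])
```

```text
[ 0.56721376 -0.21214642  0.09122306] [-0.19289638 -0.45407066  0.57845464]
```

View pics/p2.png

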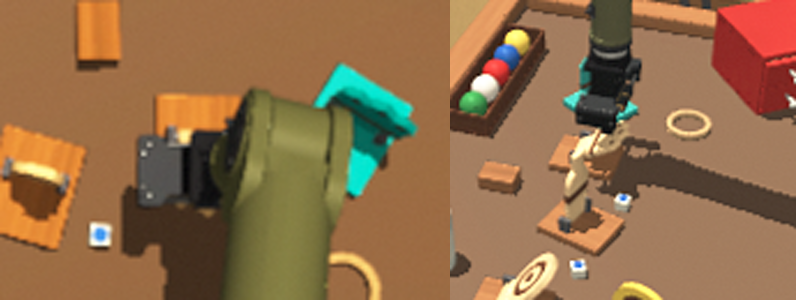

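The crown is swinging down under the closed fingers. I continue to its stop.

>>> step_arm(commands=[{"travel": [-0.002,0,0.003],"turn": [0,0,0]},{"travel": [-0.004,0,0.006],"turn": [0,0,0]},{"travel": [-0.004,0,0.006],"turn": [0,0,0]},{"travel": [-0.004,0,0.006],"turn": [0,0,0]}])

```text
time: 4.2
position: [0.5634, -0.2121, 0.0854]
tool_rot: [-3.142, -0.001, 0.001]
ft_force: [-0.0, -0.5, -0.3]
grip_width: 0.001
grip_force: 0.0
```

>>> step_arm(commands=[{"travel": [-0.001,0,0.002],"turn": [0,0,0]},{"travel": [-0.001,0,0.002],"turn": [0,0,0]},{"travel": [-0.001,0,0.002],"turn": [0,0,0]}])

```text
time: 4.5
position: [0.5629, -0.2122, 0.0839]
tool_rot: [3.141, 0.001, 0.001]
ft_force: [0.6, -0.6, 1.7]
grip_width: 0.009
grip_force: 0.9
```

>>> step_arm(commands=[{"travel": [-0.001,0,0.002],"turn": [0,0,0]},{"travel": [-0.001,0,0.002],"turn": [0,0,0]},{"travel": [-0.001,0,0.002],"turn": [0,0,0]}])

```text
time: 4.8
position: [0.5628, -0.2122, 0.0834]
tool_rot: [3.141, 0.001, 0.004]
ft_force: [-1.0, 2.0, 8.6]
grip_width: 0.005
grip_force: 3.7
```

At 8.6 N the crown is on its stop. I lift off and cross to the robot's side of the disc.

>>> step_arm(commands=[{"travel": [0,0,-0.02],"turn": [0,0,0]},{"travel": [0,0,-0.06],"turn": [0,0,0]},{"travel": [0,0,-0.105],"turn": [0,0,0]},{"travel": [0,0,-0.15],"turn": [0,0,0]},{"travel": [-0.005,-0.02,-0.19],"turn": [0,0,0]}])

```text
time: 5.3
position: [0.5561, -0.1953, 0.2732]
tool_rot: [3.14, -0.007, 0.0]
ft_force: [0.5, 0.9, -0.1]
grip_width: 0.003
grip_force: 0.0
```

>>> step_arm(commands=[{"travel": [-0.007,-0.045,-0.01],"turn": [0,0,0]},{"travel": [-0.014,-0.09,-0.01],"turn": [0,0,0]},{"travel": [-0.021,-0.135,-0.01],"turn": [0,0,0]},{"travel": [-0.028,-0.18,-0.01],"turn": [0,0,0]},{"travel": [-0.035,-0.225,-0.01],"turn": [0,0,0]}])

```text
time: 5.8
position: [0.5206, 0.0344, 0.2813]
tool_rot: [3.141, 0.001, -0.0]
ft_force: [0.5, -0.4, 0.3]
grip_width: 0.004
grip_force: 0.0
```

>>> step_arm(commands=[{"travel": [-0.007,-0.045,0],"turn": [0,0,0]},{"travel": [-0.014,-0.09,0],"turn": [0,0,0]},{"travel": [-0.021,-0.135,0],"turn": [0,0,0]},{"travel": [-0.027,-0.179,0],"turn": [0,0,0]},{"travel": [-0.027,-0.179,0],"turn": [0,0,0]}])

```text
time: 6.3
position: [0.4912, 0.2196, 0.2816]
tool_rot: [-3.138, -0.019, 0.002]
ft_force: [-0.3, 0.3, 0.0]
grip_width: 0.006
grip_force: 0.0
```

Run:
```python
from h import *
a=ctrl.get_image("top")[140:250,250:440,::-1];b=ctrl.get_image("side")[130:280,250:400,::-1]
a=cv2.resize(a,None,fx=2.4,fy=2.4,interpolation=2);b=cv2.resize(b,(330,330),interpolation=2)
a=cv2.copyMakeBorder(a,0,330-a.shape[0],0,0,0)
cv2.imwrite("pics/p3.png",np.hstack([a,b]));s=ctrl.get_state();print(s["position"],s["tool_rot"],s["ft_force"])
```

```text
[0.49366092 0.21276473 0.28114335] [ 3.14102536e+00  5.89342168e-03 -1.01899900e-03] [ 0.21420331 -0.34104652  0.23444206]
```

View pics/p3.png

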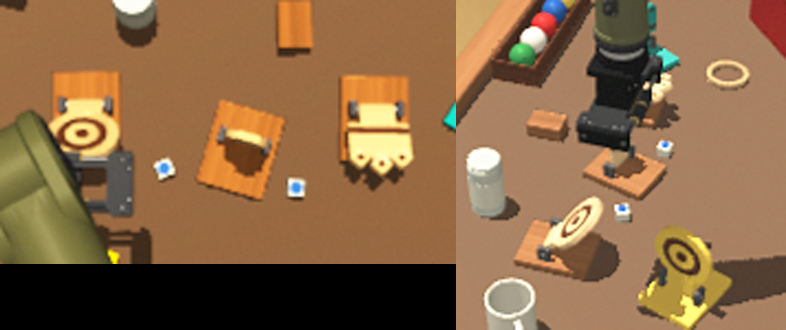

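The crown is down with its tips toward the robot, the bottle still stands, and the gripper is behind the disc. The yellow look-alike is close by, so I check clearance before descending.

Run:
```python
from h import *
np.set_printoptions(precision=4,suppress=True)
a=cv2.imread("pics/top0.png")[225:285,245:315]
cv2.imwrite("pics/y.png",cv2.resize(a,None,fx=8,fy=8,interpolation=cv2.INTER_CUBIC))
m=ctrl.camera_model("side")
# yellow disc: top rim at side px (crop 380,415)
for z in(.14,.155):print(cast("side",[(250+380/3.7,120+416/3.7)],z))
print(cast("side",[(250+378/3.7,120+467/3.7)],.103))
print(cast("top",[(278,253)],.016))
```

```text
[[0.3886 0.2252 0.14  ]]
[[0.3854 0.24   0.155 ]]
[[0.3812 0.2542 0.103 ]]
[[0.3742 0.2348 0.016 ]]
```

View pics/y.png

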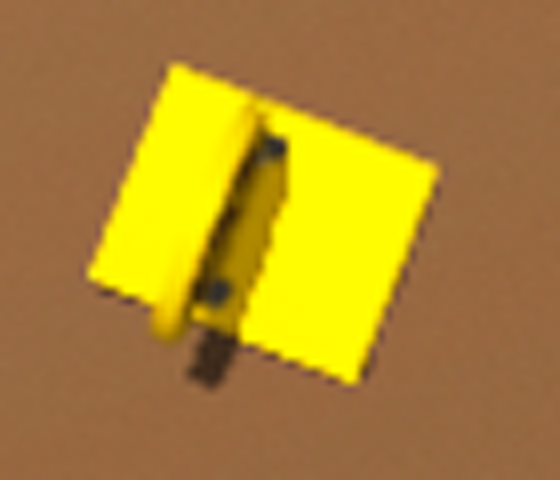

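The yellow plate's nearest edge is at x ≈ 0.434, which clears the gripper body (x ≥ 0.46). Descending behind the disc.

>>> step_arm(commands=[{"travel": [0.006,0,0.045],"turn": [0,0,0]},{"travel": [0.006,0,0.09],"turn": [0,0,0]},{"travel": [0.006,0,0.135],"turn": [0,0,0]},{"travel": [0.006,0,0.175],"turn": [0,0,0]},{"travel": [0.006,0,0.175],"turn": [0,0,0]}])

```text
time: 6.9
position: [0.4967, 0.2075, 0.1008]
tool_rot: [3.137, -0.003, -0.017]
ft_force: [0.2, 0.2, 0.7]
grip_width: 0.007
grip_force: 0.0
```

>>> step_arm(commands=[{"travel": [0.01,0,0],"turn": [0,0,0]},{"travel": [0.018,0,0],"turn": [0,0,0]},{"travel": [0.024,0,0],"turn": [0,0,0]},{"travel": [0.03,0,0],"turn": [0,0,0]},{"travel": [0.03,0,0],"turn": [0,0,0]}])

```text
time: 7.4
position: [0.5322, 0.2121, 0.1076]
tool_rot: [-3.141, -0.0, -0.004]
ft_force: [-0.3, -0.1, 0.3]
grip_width: 0.008
grip_force: 0.1
```

>>> step_arm(commands=[{"travel": [0.008,0,-0.006],"turn": [0,0,0]},{"travel": [0.016,0,-0.012],"turn": [0,0,0]},{"travel": [0.024,0,-0.016],"turn": [0,0,0]},{"travel": [0.032,0,-0.018],"turn": [0,0,0]},{"travel": [0.04,0,-0.018],"turn": [0,0,0]}])

```text
time: 7.9
position: [0.5715, 0.2119, 0.1251]
tool_rot: [-3.141, -0.001, -0.002]
ft_force: [-0.1, -0.5, 1.4]
grip_width: 0.006
grip_force: 0.6
```

>>> step_arm(commands=[{"travel": [0.006,0,0],"turn": [0,0,0]},{"travel": [0.012,0,0],"turn": [0,0,0]},{"travel": [0.018,0,0],"turn": [0,0,0]},{"travel": [0.022,0,0],"turn": [0,0,0]},{"travel": [0.022,0,0],"turn": [0,0,0]}])

```text
time: 8.4
position: [0.5929, 0.2117, 0.1243]
tool_rot: [-3.142, -0.0, -0.0]
ft_force: [0.3, -0.4, 0.2]
grip_width: 0.007
grip_force: 0.0
```

Run:
```python
from h import *
a=ctrl.get_image("top")[140:250,250:440,::-1];b=ctrl.get_image("side")[190:280,260:350,::-1]
a=cv2.resize(a,None,fx=2,fy=2,interpolation=2);b=cv2.resize(b,(400,400),interpolation=2)
a=cv2.copyMakeBorder(a,0,400-a.shape[0],0,0,0)
cv2.imwrite("pics/p4.png",np.hstack([a,b]));s=ctrl.get_state();print(s["position"],s["tool_rot"],s["ft_force"])
```

```text
[0.59238886 0.21181151 0.12435717] [ 3.14149700e+00  1.02445924e-03 -4.45871628e-05] [0.54992502 0.41664335 0.65426727]
```

View pics/p4.png

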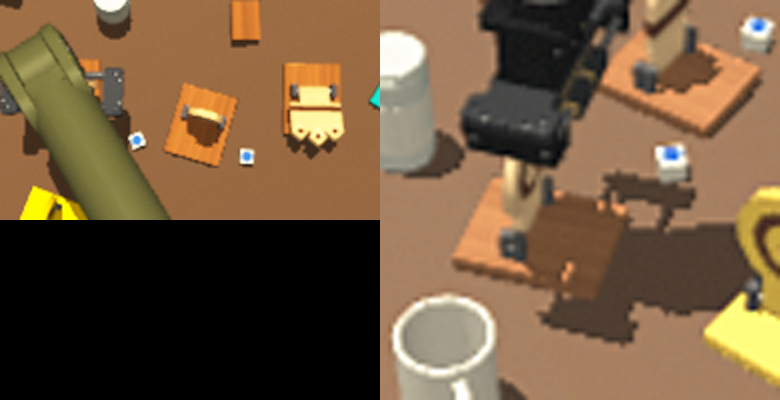

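The disc is nearly upright. I finish in small steps, watching the force.

>>> step_arm(commands=[{"travel": [0.003,0,0],"turn": [0,0,0]},{"travel": [0.006,0,0],"turn": [0,0,0]},{"travel": [0.006,0,0],"turn": [0,0,0]}])

```text
time: 8.8
position: [0.5987, 0.2118, 0.1246]
tool_rot: [-3.142, -0.001, -0.001]
ft_force: [0.1, -0.4, 0.4]
grip_width: 0.003
grip_force: 0.0
```

>>> step_arm(commands=[{"travel": [0.002,0,0],"turn": [0,0,0]},{"travel": [0.004,0,0],"turn": [0,0,0]},{"travel": [0.004,0,0],"turn": [0,0,0]},{"travel": [0.004,0,0],"turn": [0,0,0]}])

```text
time: 9.2
position: [0.6024, 0.2119, 0.1245]
tool_rot: [3.142, 0.001, 0.0]
ft_force: [-0.3, -0.2, -0.0]
grip_width: -0.0
grip_force: 0.3
```

>>> step_arm(commands=[{"travel": [0.002,0,0],"turn": [0,0,0]},{"travel": [0.002,0,0],"turn": [0,0,0]},{"travel": [0.002,0,0],"turn": [0,0,0]}])

```text
time: 9.5
position: [0.6032, 0.212, 0.1245]
tool_rot: [3.141, 0.002, -0.004]
ft_force: [-5.4, -0.1, 3.2]
grip_width: 0.007
grip_force: 2.7
```

>>> step_arm(commands=[{"travel": [0.002,0,0],"turn": [0,0,0]},{"travel": [0.002,0,0],"turn": [0,0,0]},{"travel": [0.002,0,0],"turn": [0,0,0]}])

```text
time: 9.8
position: [0.6045, 0.2121, 0.1244]
tool_rot: [3.141, 0.002, -0.006]
ft_force: [-6.3, -0.8, 4.1]
grip_width: 0.005
grip_force: 3.4
```

The force jumped to about 6 N along -x, so the disc is on its stop. I back away and rise.

>>> step_arm(commands=[{"travel": [-0.01,0,0],"turn": [0,0,0]},{"travel": [-0.035,0,0],"turn": [0,0,0]},{"travel": [-0.065,0,0],"turn": [0,0,0]},{"travel": [-0.09,0,-0.02],"turn": [0,0,0]},{"travel": [-0.09,0,-0.06],"turn": [0,0,0]}])

```text
time: 10.3
position: [0.5109, 0.2111, 0.1816]
tool_rot: [3.138, 0.005, -0.011]
ft_force: [1.2, 0.1, -0.3]
grip_width: 0.007
grip_force: 0.0
```

>>> step_arm(commands=[{"travel": [0,0.02,-0.045],"turn": [0,0,0]},{"travel": [0,0.06,-0.07],"turn": [0,0,0]},{"travel": [-0.01,0.105,-0.08],"turn": [0,0,0]},{"travel": [-0.02,0.15,-0.08],"turn": [0,0,0]},{"travel": [-0.02,0.15,-0.08],"turn": [0,0,0]}])

```text
time: 10.8
position: [0.4965, 0.0537, 0.265]
tool_rot: [3.136, -0.017, 0.004]
ft_force: [0.6, -0.3, -0.7]
grip_width: 0.003
grip_force: 0.0
```

Run:
```python
from h import *
at=ctrl.get_image("top");bs=ctrl.get_image("side")
cv2.imwrite("pics/t5.png",at[:,:,::-1]);cv2.imwrite("pics/s5.png",bs[:,:,::-1])
a=at[150:225,255:440,::-1];b=bs[130:280,250:400,::-1]
a=cv2.resize(a,None,fx=2.4,fy=2.4,interpolation=2);b=cv2.resize(b,(350,350),interpolation=2)
a=cv2.copyMakeBorder(a,0,350-a.shape[0],0,0,0)
cv2.imwrite("pics/p5.png",np.hstack([a,b]));s=ctrl.get_state();print(s["position"],s["time"],s["ft_force"])
hsv=cv2.cvtColor(at,cv2.COLOR_RGB2HSV)
m=cv2.inRange(hsv,(5,165,110),(16,255,255)); m[:150]=0;m[240:]=0;m[:,:250]=0;m[:,440:]=0
for c in cv2.findContours(m,0,2)[0]:
    if cv2.contourArea(c)<60: continue
    r=cv2.minAreaRect((cast("top",c[:,0,:]+0.,.016)[:,:2]*1000).astype(np.float32)); print(cv2.contourArea(c),np.round(cv2.boxPoints(r)).tolist())
```

```text
[0.49663009 0.06039924 0.26476951] 10.9 [-0.10420549  1.20238493  0.11275501]
273.5 [[546.0, 261.0], [548.0, 162.0], [622.0, 163.0], [620.0, 263.0]]
249.5 [[558.0, -65.0], [606.0, -80.0], [636.0, 16.0], [588.0, 31.0]]
384.0 [[547.0, -158.0], [548.0, -261.0], [673.0, -259.0], [672.0, -157.0]]
195.0 [[608.0, 164.0], [667.0, 157.0], [679.0, 263.0], [619.0, 269.0]]
127.5 [[712.0, -65.0], [713.0, -118.0], [745.0, -118.0], [744.0, -64.0]]
```

View pics/p5.png

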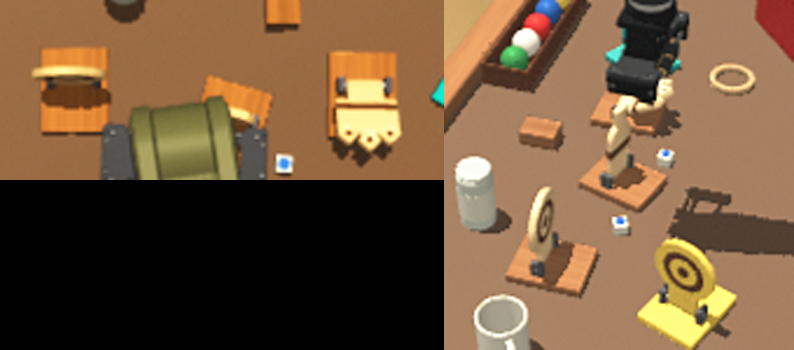

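Run:
```python
from h import *
np.set_printoptions(precision=4,suppress=True)
# top camera: predicted px of disc top (back/front edges) and crown tip for candidate angles
for n,H,y,L,ths in(("disc",.6215,.2125,.125,(0,.05,.1,.15,.2)),("crown",.6215,-.209,.11,(.9,1.0,1.1))):
    for t in ths:
        u=np.array([-np.sin(t),0,np.cos(t)]);X=np.array([H,y,.03])+L*u
        print(n,t,"top",proj("top",X)[0],"side",proj("side",X)[0])
im=cv2.imread("pics/t5.png");hsv=cv2.cvtColor(im,cv2.COLOR_BGR2HSV)
m=cv2.inRange(hsv,(17,60,170),(32,170,255))
for c0,c1 in((278,286),(404,416)):
    r,c=np.nonzero(m[160:222,c0:c1]); print(c0,r.min()+160,r.max()+160)
im=cv2.imread("pics/s5.png");m=cv2.inRange(cv2.cvtColor(im,cv2.COLOR_BGR2HSV),(15,50,170),(32,190,255))
r,c=np.nonzero(m[200:250,280:303]);print("side disc top",r.min()+200,c[r==r.min()]+280)
```

```text
disc 0 top [282.2892 178.3724] side [290.7423 212.8849]
disc 0.05 top [282.2419 180.2963] side [292.3753 213.2785]
disc 0.1 top [282.2044 182.2266] side [294.011  213.7365]
disc 0.15 top [282.1768 184.1573] side [295.6447 214.2578]
disc 0.2 top [282.1591 186.0824] side [297.2716 214.841 ]
crown 0.9 top [409.6246 208.4789] side [345.0899 164.3555]
crown 1.0 top [409.1301 210.523 ] side [346.4441 166.2963]
crown 1.1 top [408.6116 212.2775] side [347.5817 168.3002]
278 177 181
404 183 212
side disc top 210 [293 294 295]
```

The angles check out. The disc rim is at row 179 (predicted 178 upright, 182 at 0.1 rad), and the crown tip is at row 212 (predicted 212.3 at 1.1 rad). The stands are in place, so I hand in.

```bash
python3 -c "
from bench import ctrl
print(ctrl.close_job())"
```

```text
the job is handed in; nothing more can be done
None
```

I handed the job in at about 11 s: the disc is upright against its stop, the crown is fully down, the bottle still stands and the stands measured in place; the hand-in returned no verdict.

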